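# Complete the row of bushes and hold the spring loupe at the red clip

### The arm

A 7-joint arm with a two-finger parallel gripper is mounted at the origin on a cart in front of the work surface, level with it; the furniture and walls round the work are solid. World frame = base frame: x ahead of the robot, y to its left, z up, the work surface at z = 0. Lengths are in m, angles in rad, forces in N, time in s.
With the tool pointing down it reaches from about 0.4 to 0.875 m from the base axis. Payload 6.5 kg.
Tool frame: the origin (TCP) lies at the very end of the fingers, on their centre line; the grasp point (between the pads) lies 19 mm behind it; z points along the fingers, y is the line along which they close (so a half turn about z gives the same grasp; the last joint's range is limited). The gripper opens to 85 mm and grips with 20 to 120 N. Pads are 22 mm wide; open, the fingers measure 114 mm over their backs; the gripper's body (76 mm by 85 mm) begins 54 mm behind the grasp point. The pads swing forward as they close: fully open they stand 13 mm farther back than shut.
Start: joints at [-1.334, 0.536, -0.004, 1.538, 0.003, 1.067, -0.071], TCP at [0.194, 0.62, 0.231] pointing down, gripper open.
Joint ranges: [-2.7, 2.7], [-0.37, 2.16], [-1.27, 1.26], [0.24, 2.4], [-1.31, 4.45], [0.19, 1.91], [-2.76, 2.76]. Speed limits (rad/s): [2.39, 2.39, 3.14, 3.14, 3.14, 3.14, 3.14].

### API

Orientations are given as a unit quaternion [x, y, z, w].
In Python, from bench import arm gives the robot as it stands.
- The arm moves only by the tool play_rows, never from a script. Its argument "deltas" is a list of rows, each a list of 6 numbers: the shift along the tool's x, y, z in cm, then the turn, a rotation vector about the tool's x, y, z in rad. In form: [[tx, ty, tz, ax, ay, az], ...]. A call has 1 to 10 rows; each row is the pose to reach, as a shift and turn from the pose commanded when the call began, along the tool's axes at that moment; what a row does not reach only later rows make up. A row lasts 1/10 s, in which the tool goes at most 50 mm and 8.59 degrees, less where a joint would pass 70% of its speed; a pose out of reach is approached as far as the arm can. A call with a gripper value outside its range is refused whole. "claw" is the closure, from 0 (fully open) to 1 (shut), set as the call begins (left out, the last holds). The fingers move at their own pace and stop on an object; the grip force is fixed at half the most. Time passes only in rows, so rows that repeat a pose let the fingers close. It gives the time, the measured TCP pose, the force, the opening and the grip force at its end, in the units of the state.
- arm.read_state(): the state, without advancing time (a new reading comes with each control period).
- arm.get_image(name): name is "side" or "top"; returns (picture, depth): 480x640x3 uint8, red, green, blue; 480x640 float32, m along the optical axis (not along the pixel's ray), 0 where there is no reading.
- arm.camera_model(name): a dict with "vfov" (degrees; the focal length in pixels is half the picture's height over the tangent of half this angle, whatever the lens; pixels are square), "cx", "cy" (the principal point, pixels), "eye" and "attitude" of the camera in the world. Camera axes: x right, y up, looking along -z (the intrinsics and any distortion apply to the point x, -y, -z); pixel columns grow to the right and rows downward; lengths in m; the calibration is good to about 2 mm. A picture is of the moment at which its call begins. camera_model takes no time and is no camera call.
- arm.hand_in(): hands the job in; it is judged then, once.
The state is a dict: "clock": time; "joint_positions": joint angles; "joint_vel": joint speeds; "joint_efforts": joint torques, N m; "ee_pos": TCP position; "tcp_rot": TCP orientation; "contact_force": force on the tool from outside, world axes, zero at the start; "torque": the same for the moment, N m; "gripper_width": finger opening in m; "grasp_force": force on a finger pad.
Only numpy, scipy, OpenCV 4.12 (cv2) and the standard library are available. Lean on these libraries where they do the work, as an engineer would, in place of code of your own. Each camera call takes 0.05 s, during which the arm holds its last target. There are 200 camera calls.

### The job

Complete the row in the inspection tray: stand the two loose steel bushes upright in its two empty recesses, fully down, beside the one already in the middle. Then press the green lock button on the sleeve so that the sliding loupe arm springs loose, take the arm by its black knob, draw it out until its pointer is level with the red clip on the scale, and finish while holding it there, because its spring pulls it back as soon as you let go. Leave the other tools on the desk where they lie.

Things in the scene. Friction and masses are not known exactly. Their poses are not given: they have to be found in the camera images.
- station: fixed inspection station; origin on the desk under the middle recess; x axis away from the robot across the row, y axis along the row to the left, towards the sleeve. Blue tray and base 10 mm thick, x -38 to 100, y -75 to 75 mm. Scale: grey riser along y at x = 80 mm, 14 mm wide, top 40 mm above the desk, a long tick level with each recess
- sleeve_end (a point): centre of the front end of the grey sleeve out of which the telescoping arm slides: 58 mm above the desk, at x = 50, y = 125 mm in the station; the sleeve runs from here 169 mm along the station's +y, 23 mm square at its ends, top 70 mm above the desk
- seat_left (a point): centre of the floor of the left recess of the blue tray: round, 30 mm across, 3 mm deep, floor 7 mm above the desk, tray top 10 mm above the desk; the three recesses lie in one row at 46 mm pitch. It is empty at the start. Axes as the station's
- seat_middle (a point): centre of the floor of the middle recess of the blue tray: round, 30 mm across, 3 mm deep, floor 7 mm above the desk, tray top 10 mm above the desk; the three recesses lie in one row at 46 mm pitch. One bush stands in it at the start. Axes as the station's
- seat_right (a point): centre of the floor of the right recess of the blue tray: round, 30 mm across, 3 mm deep, floor 7 mm above the desk, tray top 10 mm above the desk; the three recesses lie in one row at 46 mm pitch. It is empty at the start. Axes as the station's
- bush1_mid (a point): loose turned steel bush, a plain ring 22 mm across and 18 mm high with a small bore, standing upright; this point is its centre, 9 mm above its foot; its z axis points up when it stands
- bush2_mid (a point): loose turned steel bush, a plain ring 22 mm across and 18 mm high with a small bore, standing upright; this point is its centre, 9 mm above its foot; its z axis points up when it stands
- bush3_mid (a point): turned steel bush, a plain ring 22 mm across and 18 mm high with a small bore, standing upright; this point is its centre, 9 mm above its foot; its z axis points up when it stands. This one already stands in the middle recess
- bush1: the same bush as bush1_mid, origin at the centre of its foot
- bush2: the same bush as bush2_mid, origin at the centre of its foot
- bush3: the same bush as bush3_mid, origin at the centre of its foot
- lock_button (a joint): travel of the green lock button, 0 = up, 0.006 m = fully down. It moves straight down against a spring (about 1 N at first, 3.6 N fully down), comes up again when let go, and frees the arm once it is 4 mm down
- button_top (a point): centre of the top of the green lock button on top of the sleeve: round, 18 mm across, 82 mm above the desk, 9 mm above the metal collar (25 mm across) round it
- loupe_arm (a joint): extension of the loupe arm, m: 0 = in and locked, up to 0.165, growing towards the station's -y. Locked, it gives under 2 mm: do not force it. Freed, a spring pushes it out to about 0.02 to 0.035, clear of the catch; farther out the spring pulls it back towards 0.032 with 32 N per m (up to 4 N). The three ticks lie at about 0.064, 0.110 and 0.156
- lens (a point): head of the loupe arm, moving with it: black block 18 mm wide on the end of the bar, with the knob on top, a clear lens in a black ring 44 mm across on its near side (at the bar's height, 58 mm above the desk, passing over the row), and the pointer on its far side. This point is the lens centre; axes as the station's
- loupe_knob (a point): grip point on the black knob of the loupe arm: an upright round post 16 mm across, from 66 to 96 mm above the desk; this point is on its axis, 88 mm above the desk, 50 mm beyond the lens centre in the station's x. With the arm in, the knob's axis is 15 mm from the front end of the sleeve and 62 mm from the button's axis
- pointer (a point): tip of the steel pointer on the far side of the loupe head, 54 mm above the desk, passing over the scale; same y in the station as the knob and the lens
- red_mark (a point): top centre of the small red clip (18 x 5 mm) on the scale, 45 mm above the desk; it sits at one of the three long ticks, two white clips at the others. Axes as the station's; the pointer is level with it when both have the same y in the station
- caliper: digital caliper lying near the front edge, 232 x 72 x 12 mm; a bystander
- mouse: black computer mouse, 109 x 60 x 41 mm; a bystander
- screwdriver: yellow-handled screwdriver lying on the desk, 158 x 19 x 16 mm; a bystander
- pen_pencil: green pencil lying near the front edge, 123 x 7 mm; a bystander

How it is judged:
On the way, in this order (a step that is already met when the one before it is completed fails the run):
1. all three recesses hold a bush, seated upright and let go, the arm still locked ((((horizontal distance between bush1_mid and seat_left below 0.005 m and z of bush1_mid in the frame of seat_left below 0.0105 m and angle between bush1_mid's own z axis and vertical below 0.1 rad) and (horizontal distance between bush2_mid and seat_right below 0.005 m and z of bush2_mid in the frame of seat_right below 0.0105 m and angle between bush2_mid's own z axis and vertical below 0.1 rad)) or ((horizontal distance between bush2_mid and seat_left below 0.005 m and z of bush2_mid in the frame of seat_left below 0.0105 m and angle between bush2_mid's own z axis and vertical below 0.1 rad) and (horizontal distance between bush1_mid and seat_right below 0.005 m and z of bush1_mid in the frame of seat_right below 0.0105 m and angle between bush1_mid's own z axis and vertical below 0.1 rad))) and horizontal distance between bush3_mid and seat_middle below 0.005 m and z of bush3_mid in the frame of seat_middle below 0.0105 m and angle between bush3_mid's own z axis and vertical below 0.1 rad and contact force between each of bush1, bush2, bush3 and the fingers below 0.1 N and value of joint loupe_arm below 0.004 m), for 0.2 s.
2. the lock button is pressed down and the arm springs loose (value of joint lock_button above 0.0035 m and value of joint loupe_arm between 0.006 and 0.05 m), for 0.02 s.
3. the arm is drawn out, held by the fingers, with its pointer at the red clip (y of pointer in the frame of red_mark between -0.003 and 0.003 m and contact force between loupe_arm and the fingers above 1 N), for 0.2 s.
At the end, for the whole second after the job is handed in: Each recess holds one bush, upright (within 0.1 rad), down on its floor (within 1.5 mm) and within 5 mm of its centre, not touched by the fingers; the lock button is up; the fingers hold the loupe head (contact of more than 1 N), at rest, with its pointer within 3 mm of the red clip along the scale (all of step 3 and (((horizontal distance between bush1_mid and seat_left below 0.005 m and z of bush1_mid in the frame of seat_left below 0.0105 m and angle between bush1_mid's own z axis and vertical below 0.1 rad) and (horizontal distance between bush2_mid and seat_right below 0.005 m and z of bush2_mid in the frame of seat_right below 0.0105 m and angle between bush2_mid's own z axis and vertical below 0.1 rad)) or ((horizontal distance between bush2_mid and seat_left below 0.005 m and z of bush2_mid in the frame of seat_left below 0.0105 m and angle between bush2_mid's own z axis and vertical below 0.1 rad) and (horizontal distance between bush1_mid and seat_right below 0.005 m and z of bush1_mid in the frame of seat_right below 0.0105 m and angle between bush1_mid's own z axis and vertical below 0.1 rad))) and horizontal distance between bush3_mid and seat_middle below 0.005 m and z of bush3_mid in the frame of seat_middle below 0.0105 m and angle between bush3_mid's own z axis and vertical below 0.1 rad and contact force between each of bush1, bush2, bush3 and the fingers below 0.1 N and velocity of joint loupe_arm between -0.01 and 0.01 m/s and value of joint lock_button below 0.002 m); the arm keeps its last pose, push and grip.
It fails at once if a bystander (caliper, mouse, screwdriver, pencil) is shifted by more than 30 mm (distance of any of caliper, mouse, screwdriver, pen_pencil from where it was at the start of the episode above 0.03 m).
It also fails if it takes over 72 s, if anything falls off the work surface, if the arm or the gripper's body presses on something with over 40 N, if the wrist force passes 120 N, or if a joint passes its speed limit or range.

## Working session

There is one attempt and no reset: what is moved stays moved. The work goes in short steps, Python scripts to look and compute and a tool call to move; the robot and the scene stay as the last step left them, time stands still between calls to the robot, and variables do not carry over. Pictures are saved under pics/ and viewed, at most 10 in all, crops included, and the job is handed in when it is done.

Besides the shell and the picture viewer there is one more tool, called as a command line: name --pt "numbers of a row" for each row, then --argument value for the rest. play_rows: Moves the arm, as the interface text tells. Its arguments: {"type":"object","properties":{"deltas":{"type":"array"},"claw":{"type":"number"}},"required":["deltas"]}

```bash
mkdir -p pics; ls; python3 - <<'E'
from bench import arm
import cv2
print(arm.read_state())
for n in("side","top"):
    print(arm.camera_model(n)); p,d=arm.get_image(n)
    import numpy as np
    np.save(f"pics/{n}0.npy",d); cv2.imwrite(f"pics/{n}0.png",p[...,::-1]); print(d.min(),d.max())
E
```

```text
pics
{'clock': 0.0, 'joint_positions': array([-1.33420596,  0.53713638, -0.00441353,  1.53886974,  0.00259022,
        1.06726402, -0.07121509]), 'joint_vel': array([-0.00148923,  0.00152038,  0.00088624, -0.00182417, -0.00199923,
       -0.00023654,  0.00064867]), 'joint_efforts': array([-5.64633592e-04, -5.83438075e+01,  1.04824439e+00, -2.59098816e+01,
        1.22632168e-02,  9.74969356e-03,  1.49949506e-05]), 'ee_pos': array([0.19366512, 0.61983373, 0.23043393]), 'tcp_rot': array([ 1.50802353e-01,  9.88563580e-01, -8.33547438e-04, -6.27810972e-05]), 'contact_force': array([ 1.02954266, -0.54808014,  0.373949  ]), 'torque': array([ 0.01649662, -0.01153783, -0.00558518]), 'grasp_force': 0.0, 'gripper_width': 0.08491649661331872}
{'vfov': 54.92885238307627, 'cx': 311.443947142161, 'cy': 233.9633710100838, 'eye': array([ 0.87282677, -0.36852288,  0.8069444 ]), 'attitude': array([0.25245409, 0.11254847, 0.40389602, 0.87204804])}
0.0 2.7404158
{'vfov': 49.69199864217345, 'cx': 309.88755236217173, 'cy': 240.91550486324442, 'eye': array([ 0.46505431, -0.06268412,  0.99036617]), 'attitude': array([-0.0376367 ,  0.03373137,  0.71053063, -0.70184892])}
0.0 1.7298894
```

View pics/top0.png

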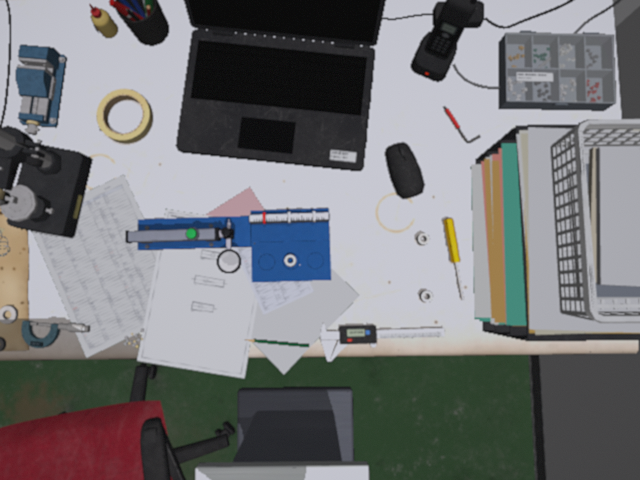

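View pics/side0.png

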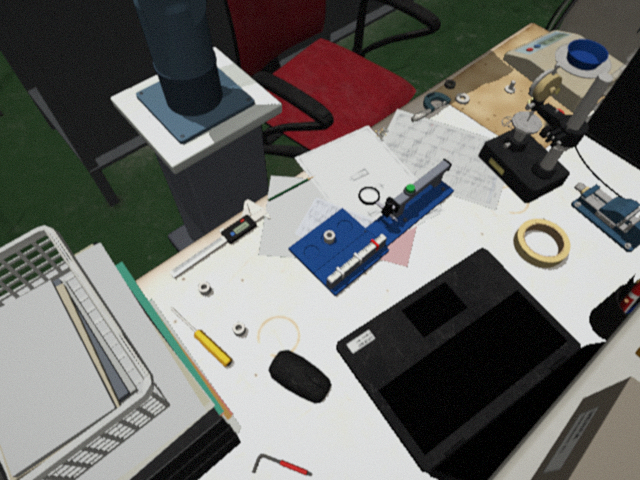

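The top view shows the tray with its middle bush at (291,261), the loose bushes at (422,239) and (425,296), the green button at (192,234), the knob near (228,232) and the red clip at (263,216). That puts the red clip at the left tick. The side view shows the same layout, with loose bushes at (205,289) and (239,329).

```bash
cat > h.py <<'E'
import numpy as np, cv2
from scipy.spatial.transform import Rotation as R
from bench import arm
def cam(n):
    m=arm.camera_model(n); return m,240/np.tan(np.radians(m["vfov"]/2)),R.from_quat(m["attitude"])
def ray(n,u,v):
    m,f,r=cam(n); return m["eye"],r.apply([(u-m["cx"])/f,-(v-m["cy"])/f,-1])
def onz(n,u,v,z):
    e,d=ray(n,u,v); return e+d*(z-e[2])/d[2]
def proj(n,p):
    m,f,r=cam(n); q=r.inv().apply(np.asarray(p)-m["eye"]); return np.array([m["cx"]-f*q[0]/q[2],m["cy"]+f*q[1]/q[2]])
def tri(a,b):
    (e1,d1),(e2,d2)=ray("top",*a),ray("side",*b)
    s=np.linalg.lstsq(np.c_[d1,-d2],e2-e1,rcond=None)[0]; p,q=e1+s[0]*d1,e2+s[1]*d2
    return (p+q)/2,np.linalg.norm(p-q)
def blob(mask,lo=1):
    n,_,st,c=cv2.connectedComponentsWithStats(mask.astype(np.uint8))
    return [(st[i,4],*np.round(c[i],1)) for i in range(1,n) if st[i,4]>=lo]
E
python3 - <<'E'
from h import *
for n in("side","top"):
    im=cv2.imread(f"pics/{n}0.png"); hsv=cv2.cvtColor(im,cv2.COLOR_BGR2HSV); H,S,V=[hsv[...,i].astype(int) for i in range(3)]
    roi=np.zeros(H.shape,bool)
    if n=="top": roi[190:300,120:340]=1
    else: roi[150:300,280:460]=1
    print(n,"green",blob((abs(H-65)<20)&(S>120)&(V>70)&roi,15),"red",blob(((H<8)|(H>172))&(S>130)&roi,5))
    b=(abs(H-110)<12)&(S>130)&roi
    print("blue",blob(b,50))
    np.save(f"pics/blue_{n}.npy",b)
im=cv2.imread("pics/top0.png")
c=[im[222:256,405:439],im[279:313,408:442],im[244:278,274:308],im[215:255,205:245]]
c2=[cv2.resize(x,(400,300) if 0 else (300,300),interpolation=cv2.INTER_NEAREST) for x in c]
cv2.imwrite("pics/crop1.png",np.vstack([np.hstack(c2[:2]),np.hstack(c2[2:])]))
im=cv2.resize(im[180:310,120:340],None,fx=3.6,fy=3.6,interpolation=cv2.INTER_CUBIC); cv2.imwrite("pics/crop2.png",im)
E
```

```text
side green [(np.int32(47), np.float64(410.3), np.float64(187.7))] red [(np.int32(29), np.float64(375.2), np.float64(244.3))]
blue [(np.int32(5110), np.float64(359.9), np.float64(236.5))]
top green [(np.int32(88), np.float64(191.1), np.float64(233.0))] red [(np.int32(24), np.float64(263.7), np.float64(217.4))]
blue [(np.int32(94), np.float64(287.8), np.float64(210.8)), (np.int32(5642), np.float64(269.7), np.float64(244.8)), (np.int32(89), np.float64(218.9), np.float64(242.8)), (np.int32(384), np.float64(178.3), np.float64(244.3))]
```

View pics/crop1.png

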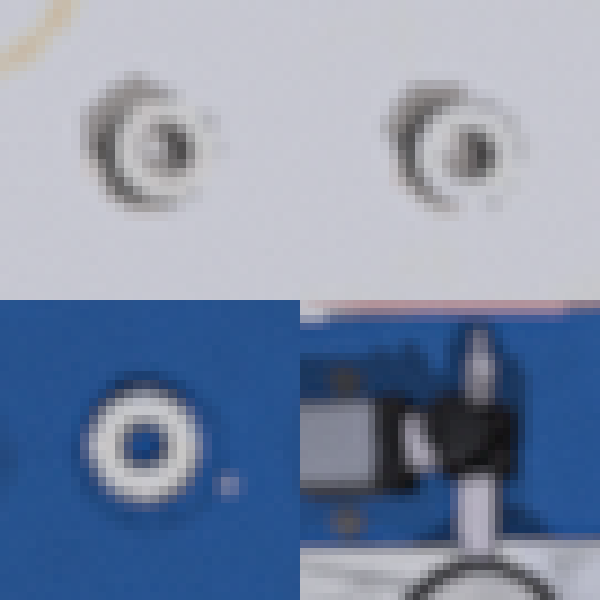

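View pics/crop2.png

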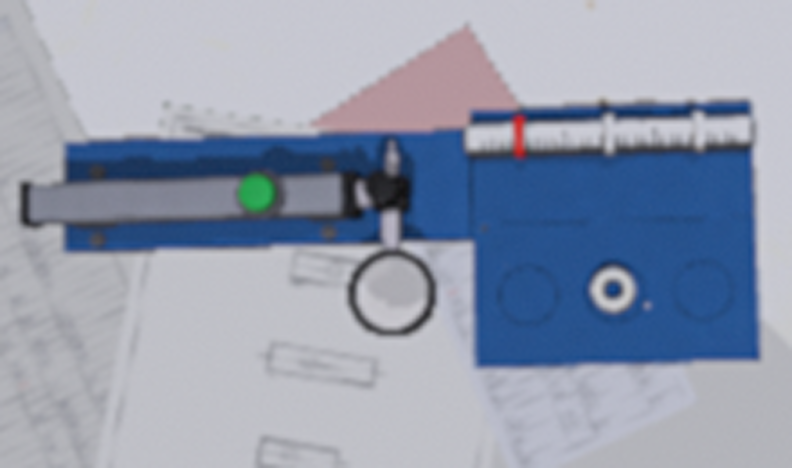

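Both crops are clear. Loose bush ring centres are at about (422.6,238.3) and (426.5,295.5), with shadow to the upper left. The middle bush is at (289.8,259.8), the empty recesses at (266,261.5) and (315.3,260.2), and the red clip is at the leftmost of the three ticks.

```bash
cat > fit.py <<'E'
from h import *
def pts(n,d):
    m,f,r=cam(n); v,u=np.mgrid[:480,:640]
    return m["eye"]+r.apply(np.stack([(u-m["cx"])/f*d,-(v-m["cy"])/f*d,-d],-1).reshape(-1,3)).reshape(480,640,3)
E
python3 - <<'E'
from fit import *
g=lambda u,v:(u/3.6+120-.36,v/3.6+180-.36)
T=[((289.9,259.9),(0,0,.025)),((191.1,233),(.05,.172,.082)),((263.7,217.4),(.08,.046,.045)),(g(527,295),(0,.046,.01)),(g(704,290),(0,-.046,.01)),(g(477,366),(-.038,.075,.01)),(g(759,358),(-.038,-.075,.01)),(g(610,118),(.08,0,.045)),(g(699,131),(.08,-.046,.045)),(g(390,185),(.05,.110,.096))]
W=np.array([onz("top",*a,b[2])[:2] for a,b in T]); S=np.array([b[:2] for a,b in T])
c=W.mean(0);s=S.mean(0);U,_,Vt=np.linalg.svd((S-s).T@(W-c)); Rm=(U@Vt).T
t=c-Rm@s; yaw=np.arctan2(Rm[1,0],Rm[0,0]); print("t",t,"yaw",yaw,np.linalg.det(Rm)); print("resid mm",((W-(S@Rm.T+t))*1e3).round(1))
for nm,p in dict(knob=(.05,.11),button=(.05,.172),left=(0,.046),right=(0,-.046),red=(.08,.046)).items(): print(nm,(Rm@p+t).round(4))
for n in("button",): print(tri((191.1,233),(410.3,187.7)),"red",tri((263.7,217.4),(375.2,244.3)))
for z,a in((.018,(422.6,238.3)),(.018,(426.5,295.5))): print(onz("top",*a,z), proj("side",onz("top",*a,z)))
for n in("top","side"):
    P=pts(n,np.load(f"pics/{n}0.npy"))
    for q in [(422.6,238.3),(426.5,295.5),(289.9,259.9)]:
        c0=onz("top",*q,.018)
        m=(np.hypot(P[...,0]-c0[0],P[...,1]-c0[1])<.022)
        zz=P[...,2][m]; b=m&(P[...,2]>np.median(zz[zz<np.percentile(zz,60)])+.011)
        print(n,b.sum(),P[b].mean(0).round(4),((P[b].min(0)+P[b].max(0))/2).round(4),np.percentile(zz,[5,30,90,99]).round(4))
E
```

```text
t [ 0.5278583  -0.02167238] yaw 0.018609929393301236 1.0000000000000004
resid mm [[-0.1  1.5]
 [-0.8  0.2]
 [-1.5  0.7]
 [-0.9  1.4]
 [-1.1  0.2]
 [ 0.7 -0.6]
 [ 0.3  1.5]
 [ 6.3 -0.1]
 [-1.8  0.4]
 [-1.  -5.3]]
knob [0.5758 0.0892]
button [0.5746 0.1512]
left [0.527  0.0243]
right [ 0.5287 -0.0677]
red [0.607  0.0258]
(array([0.5738223 , 0.15162467, 0.08052971]), np.float64(0.0005072151326170329)) red (array([0.60693431, 0.02764312, 0.03754352]), np.float64(0.0010050076539722286))
[ 0.56587996 -0.2703052   0.018     ] [238.57856845 327.1814591 ]
[ 0.45865105 -0.27393196  0.018     ] [203.58880741 286.78560385]
top 91 [ 0.5661 -0.27    0.0188] [ 0.5657 -0.27    0.0181] [-0.0007  0.0017  0.0189  0.0225]
top 96 [ 0.4588 -0.2719  0.0187] [ 0.4587 -0.2728  0.0181] [-0.0003  0.0016  0.0192  0.0221]
top 86 [ 0.5284 -0.0198  0.0262] [ 0.5285 -0.0195  0.0262] [0.0076 0.0104 0.0261 0.029 ]
side 104 [ 0.5659 -0.2708  0.0169] [ 0.565  -0.2704  0.0158] [-0.002   0.      0.0174  0.0199]
side 95 [ 0.458  -0.2734  0.017 ] [ 0.4582 -0.2733  0.0164] [-0.0019 -0.      0.0178  0.0201]
side 73 [ 0.5269 -0.0201  0.0247] [ 0.5265 -0.02    0.0245] [0.0069 0.0097 0.0248 0.0272]
```

```bash
python3 - <<'E'
from fit import *
g=lambda u,v:(u/3.6+120-.36,v/3.6+180-.36)
T=[((289.9,259.9),(0,0,.025)),((191.1,233),(.05,.172,.082)),((263.7,217.4),(.08,.046,.045)),(g(527,295),(0,.046,.01)),(g(704,290),(0,-.046,.01)),(g(477,366),(-.038,.075,.01)),(g(759,358),(-.038,-.075,.01)),(g(699,131),(.08,-.046,.045))]
W=np.array([onz("top",*a,b[2])[:2] for a,b in T]); S=np.array([b[:2] for a,b in T])
c=W.mean(0);s=S.mean(0);U,_,Vt=np.linalg.svd((S-s).T@(W-c)); Rm=(U@Vt).T
t=c-Rm@s; yaw=np.arctan2(Rm[1,0],Rm[0,0]); print("t",t,"yaw",yaw); print("resid mm",((W-(S@Rm.T+t))*1e3).round(1).tolist())
for nm,p in dict(knob=(.05,.11),button=(.05,.172),left=(0,.046),right=(0,-.046),red=(.08,.046),knob_out=(.05,.046)).items(): print(nm,(Rm@p+t).round(4))
P=pts("top",np.load("pics/top0.npy")); k=Rm@(.05,.11)+t
m=(np.hypot(P[...,0]-k[0],P[...,1]-k[1])<.02)&(P[...,2]>.085)&(P[...,2]<.11); print("knobdepth",m.sum(),P[m].mean(0))
P=pts("side",np.load("pics/side0.npy"))
m=(np.hypot(P[...,0]-k[0],P[...,1]-k[1])<.02)&(P[...,2]>.085)&(P[...,2]<.11); print("knobdepth",m.sum(),P[m].mean(0))
s=arm.read_state(); print(R.from_quat(s["tcp_rot"]).as_matrix().round(3))
E
```

```text
t [ 0.52717964 -0.02098831] yaw 0.017857751543420737
resid mm [[0.6, 0.8], [-0.3, -0.4], [-0.9, 0.1], [-0.3, 0.7], [-0.4, -0.5], [1.3, -1.3], [1.0, 0.8], [-1.1, -0.3]]
knob [0.5752 0.0899]
button [0.5741 0.1519]
left [0.5264 0.025 ]
right [ 0.528 -0.067]
red [0.6063 0.0264]
knob_out [0.5764 0.0259]
knobdepth 71 [0.5749121  0.08927538 0.09647711]
knobdepth 66 [0.57453195 0.08830484 0.09389365]
[[-0.955  0.298 -0.   ]
 [ 0.298  0.955 -0.002]
 [-0.    -0.002 -1.   ]]
```

play_rows --pt "-38.8 -21.4 0 0 0 0.7" --pt "-38.8 -21.4 0 0 0 0.7" --pt "-38.8 -21.4 0 0 0 0.7" --pt "-38.8 -21.4 0 0 0 0.7" --pt "-38.8 -21.4 0 0 0 0.7" --pt "-38.8 -21.4 0 0 0 0.7" --pt "-38.8 -21.4 0 0 0 0.7" --pt "-38.8 -21.4 0 0 0 0.7" --pt "-38.8 -21.4 0 0 0 0.7" --pt "-38.8 -21.4 0 0 0 0.7" --claw 0.5

```text
clock: 1.1
ee_pos: [0.5052, 0.2932, 0.2314]
tcp_rot: [0.485, 0.874, -0.001, 0.002]
contact_force: [0.5, 0.1, -0.6]
gripper_width: 0.0425
grasp_force: 0.0
```

```bash
cat > go.py <<'E'
import sys
from h import *
# go.py x y z(mm) yaw_of_tool_y(deg)
s=arm.read_state(); q=R.from_quat(s["tcp_rot"]); x,y,z,a=map(float,sys.argv[1:5]); a=np.radians(a)
Y=np.array([np.cos(a),np.sin(a),0]);Z=np.array([0,0,-1.]);T=R.from_matrix(np.c_[np.cross(Y,Z),Y,Z])
d=q.inv().apply(np.array([x,y,z])/1e3-s["ee_pos"])*100
print("t",s["clock"],"pos",s["ee_pos"].round(4),"yaw",np.degrees(np.arctan2(*q.as_matrix()[[1,0],1])).round(2),"w",round(s["gripper_width"],4),"F",s["contact_force"].round(2),s["grasp_force"])
print("delta",d.round(2),(q.inv()*T).as_rotvec().round(3),"j",s["joint_positions"].round(2))
E
python3 go.py 566 -270.5 150 0
```

```text
t 1.1 pos [0.5052 0.2932 0.2314] yaw 31.93 w 0.0425 F [ 0.46  0.06 -0.65] 0.0
delta [-51.02 -24.65   8.36] [0.002 0.004 0.557] j [-0.8   0.43  0.26  1.73 -0.12  1.    0.06]
```

play_rows --pt "-51 -24.7 8.4 0.002 0.004 0.557" --pt "-51 -24.7 8.4 0.002 0.004 0.557" --pt "-51 -24.7 8.4 0.002 0.004 0.557" --pt "-51 -24.7 8.4 0.002 0.004 0.557" --pt "-51 -24.7 8.4 0.002 0.004 0.557" --pt "-51 -24.7 8.4 0.002 0.004 0.557" --pt "-51 -24.7 8.4 0.002 0.004 0.557" --pt "-51 -24.7 8.4 0.002 0.004 0.557" --pt "-51 -24.7 8.4 0.002 0.004 0.557" --pt "-51 -24.7 8.4 0.002 0.004 0.557"

```text
clock: 2.1
ee_pos: [0.5581, -0.1919, 0.1574]
tcp_rot: [0.703, 0.711, 0.0, -0.003]
contact_force: [1.3, 0.0, -0.5]
gripper_width: 0.0429
grasp_force: 0.0
```

```bash
python3 go.py 566 -270.5 60 0
```

```text
t 2.1 pos [ 0.5581 -0.1919  0.1574] yaw 0.68 w 0.0429 F [ 1.29  0.04 -0.51] 0.0
delta [-7.91  0.73  9.71] [-0.003 -0.004  0.012] j [-0.06  0.56  0.44  1.78 -0.3   0.87  0.53]
```

play_rows --pt "-7.6 0.7 4 0 -0.004 0.01" --pt "-7.6 0.7 8 0 -0.004 0.01" --pt "-7.6 0.7 9 0 -0.004 0.01" --pt "-7.6 0.7 9 0 -0.004 0.01" --pt "-7.6 0.7 9 0 -0.004 0.01" --pt "-7.6 0.7 9 0 -0.004 0.01"

```text
clock: 2.7
ee_pos: [0.5672, -0.2653, 0.0693]
tcp_rot: [0.706, 0.708, -0.001, 0.0]
contact_force: [0.1, 0.8, 0.8]
gripper_width: 0.0429
grasp_force: 0.0
```

```bash
python3 go.py 566 -270.5 5 0
```

```text
t 2.7 pos [ 0.5672 -0.2653  0.0693] yaw 0.16 w 0.0429 F [0.08 0.76 0.78] 0.0
delta [-0.51 -0.11  6.44] [-0.001  0.001  0.003] j [ 0.1   0.73  0.39  1.72 -0.37  0.76  0.67]
```

play_rows --pt "-0.5 -0.1 2 0 0 0.003" --pt "-0.5 -0.1 4 0 0 0.003" --pt "-0.5 -0.1 5.5 0 0 0.003" --pt "-0.5 -0.1 6.3 0 0 0.003" --pt "-0.5 -0.1 6.4 0 0 0.003" --pt "-0.5 -0.1 6.4 0 0 0.003"

```text
clock: 3.3
ee_pos: [0.565, -0.2714, 0.0043]
tcp_rot: [0.708, 0.707, -0.001, -0.0]
contact_force: [0.0, 0.4, -0.2]
gripper_width: 0.0424
grasp_force: 0.0
```

play_rows --pt "0 0 0 0 0 0" --pt "0 0 0 0 0 0" --pt "0 0 0 0 0 0" --pt "0 0 0 0 0 0" --pt "0 0 0 0 0 0" --pt "0 0 0 0 0 0" --claw 1

```text
clock: 3.9
ee_pos: [0.5652, -0.2717, 0.0049]
tcp_rot: [0.708, 0.706, -0.001, -0.0]
contact_force: [-1.2, 1.0, 5.8]
gripper_width: 0.0194
grasp_force: 58.8
```

```bash
python3 go.py 566 -270.5 65 0
```

```text
t 3.9 pos [ 0.5652 -0.2717  0.0049] yaw -0.12 w 0.0194 F [-1.18  0.97  5.82] 58.76880220188468
delta [ 0.12  0.07 -6.01] [-0.002  0.001 -0.002] j [ 0.14  0.83  0.34  1.72 -0.41  0.66  0.7 ]
```

play_rows --pt "0 0 -3 0 0 0" --pt "2 -0.3 -6 0 0 0" --pt "6 -1 -7 0 0 0" --pt "11 -1.5 -7 0 0 0" --pt "16 -2.2 -7 0 0 0" --pt "21 -3 -7 0 0 0" --pt "25 -3.5 -7 0 0 0" --pt "28 -3.8 -7 0 0 0" --pt "29.5 -3.9 -7 0 0 0" --pt "29.6 -3.9 -7 0 0 0"

```text
clock: 4.9
ee_pos: [0.5265, 0.0266, 0.0737]
tcp_rot: [0.707, 0.708, -0.001, -0.001]
contact_force: [-0.3, 0.3, -0.3]
gripper_width: 0.0195
grasp_force: 59.0
```

play_rows --pt "0 0 0 0 0 0" --pt "0 0 0 0 0 0" --pt "0 0 0 0 0 0"

```text
clock: 5.2
ee_pos: [0.5265, 0.0226, 0.0737]
tcp_rot: [0.709, 0.705, -0.002, -0.0]
contact_force: [-0.3, -0.3, -0.5]
gripper_width: 0.0191
grasp_force: 59.0
```

```bash
python3 go.py 526.6 24.3 12.7 0; python3 - <<'E'
from h import *
p,d=arm.get_image("side"); cv2.imwrite("pics/s1.png",cv2.resize(p[150:300,280:460,::-1],None,fx=3.5,fy=3.5))
E
```

```text
t 5.2 pos [0.5265 0.0226 0.0737] yaw -0.28 w 0.0191 F [-0.28 -0.33 -0.46] 58.972709921581554
delta [0.18 0.03 6.1 ] [-0.003  0.002 -0.005] j [-0.44  0.6   0.41  1.98 -0.39  0.63  0.21]
```

View pics/s1.png

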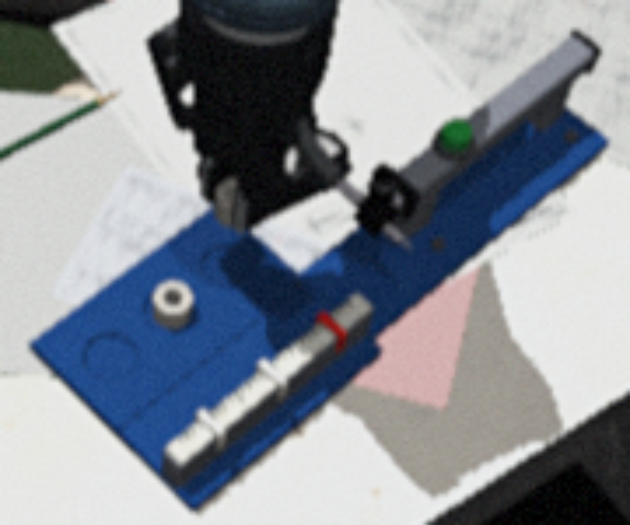

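The bush is held upright between the fingers at crop (230,205), above the left recess at (225,255), and the body is clear of the loupe ring at (330,150). I'm lowering it.

play_rows --pt "0.1 0 2 0 0 -0.004" --pt "0.1 0 4 0 0 -0.004" --pt "0.1 0 5 0 0 -0.004" --pt "0.1 0 5.6 0 0 -0.004" --pt "0.1 0 5.9 0 0 -0.004" --pt "0.1 0 6.0 0 0 -0.004" --pt "0.1 0 6.0 0 0 -0.004" --pt "0.1 0 6.0 0 0 -0.004"

```text
clock: 6.05
ee_pos: [0.5265, 0.0257, 0.0141]
tcp_rot: [0.706, 0.708, -0.001, -0.001]
contact_force: [0.5, 0.4, -0.4]
gripper_width: 0.0194
grasp_force: 59.0
```

```bash
python3 go.py 526.6 24.3 12 0
```

```text
t 6.05 pos [0.5265 0.0257 0.0141] yaw 0.12 w 0.0194 F [ 0.5   0.43 -0.4 ] 58.98770891406457
delta [-0.14  0.01  0.21] [-0.002  0.001  0.002] j [-0.39  0.7   0.34  1.99 -0.44  0.52  0.26]
```

Down 2 mm more, then release to a moderate opening.

play_rows --pt "-0.1 0 0.1 0 0 0" --pt "-0.1 0 0.2 0 0 0" --pt "-0.1 0 0.2 0 0 0"

```text
clock: 6.35
ee_pos: [0.5263, 0.0245, 0.0119]
tcp_rot: [0.706, 0.708, -0.001, -0.001]
contact_force: [-0.8, 1.2, 2.5]
gripper_width: 0.0195
grasp_force: 59.3
```

play_rows --pt "0 0 0 0 0 0" --pt "0 0 0 0 0 0" --pt "0 0 0 0 0 0" --pt "0 0 0 0 0 0" --claw 0.5

```text
clock: 6.75
ee_pos: [0.526, 0.0247, 0.0116]
tcp_rot: [0.706, 0.708, -0.001, -0.001]
contact_force: [-1.0, -0.2, -0.0]
gripper_width: 0.0429
grasp_force: 0.0
```

play_rows --pt "0 0 -2 0 0 0" --pt "0 0 -5 0 0 0" --pt "0 0 -8 0 0 0" --pt "-4 -0.5 -8 0 0 0" --pt "-9 -2 -8 0 0 0" --pt "-14 -3 -8 0 0 0" --pt "-19 -4.5 -8 0 0 0" --pt "-24 -6 -8 0 0 0" --pt "-28 -6.8 -8 0 0 0" --pt "-29.5 -6.8 -8 0 0 0"

```text
clock: 7.75
ee_pos: [0.4562, -0.2766, 0.0926]
tcp_rot: [0.709, 0.705, -0.003, 0.0]
contact_force: [0.4, -0.4, 0.9]
gripper_width: 0.0424
grasp_force: 0.0
```

play_rows --pt "0 0 3 0 0 0" --pt "0 0 3 0 0 0" --pt "0 0 3 0 0 0" --pt "0 0 3 0 0 0"

```text
clock: 8.15
ee_pos: [0.4595, -0.2699, 0.0628]
tcp_rot: [0.706, 0.708, -0.001, -0.001]
contact_force: [-0.1, -0.1, -0.0]
gripper_width: 0.0427
grasp_force: 0.0
```

```bash
python3 go.py 458.5 -273 4.5 0; python3 - <<'E'
from h import *
p,d=arm.get_image("top"); cv2.imwrite("pics/t2.png",p[...,::-1]); np.save("pics/t2.npy",d)
from fit import pts
P=pts("top",d)
for c in [(.5264,.025),(.5277,-.02)]:
    b=(np.hypot(P[...,0]-c[0],P[...,1]-c[1])<.02)&(P[...,2]>.019); print(b.sum(),P[b].mean(0).round(4))
cv2.imwrite("pics/t2c.png",cv2.resize(p[200:340,230:450,::-1],None,fx=3.6,fy=3.6,interpolation=cv2.INTER_CUBIC))
E
```

```text
t 8.15 pos [ 0.4595 -0.2699  0.0628] yaw 0.19 w 0.0427 F [-0.1  -0.08 -0.01] 0.0
delta [-0.31 -0.09  5.83] [-0.002  0.001  0.003] j [ 0.15  0.63  0.39  1.97 -0.39  0.62  0.79]
88 [0.5273 0.0254 0.0262]
90 [ 0.5283 -0.0197  0.0258]
```

View pics/t2c.png

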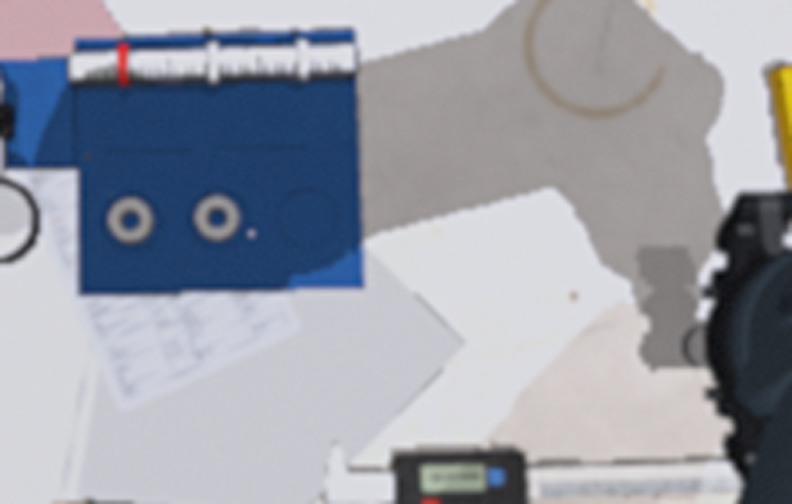

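The left bush is in its recess at crop (130,220), with its top at the same height as the middle one. The right recess is empty at (305,215). Now the second bush.

play_rows --pt "-0.3 -0.1 2 0 0 0.003" --pt "-0.3 -0.1 4 0 0 0.003" --pt "-0.3 -0.1 5 0 0 0.003" --pt "-0.3 -0.1 5.6 0 0 0.003" --pt "-0.3 -0.1 5.8 0 0 0.003" --pt "-0.3 -0.1 5.8 0 0 0.003" --pt "-0.3 -0.1 5.8 0 0 0.003"

```text
clock: 8.9
ee_pos: [0.4582, -0.2737, 0.0047]
tcp_rot: [0.707, 0.707, -0.001, -0.0]
contact_force: [-0.4, -0.8, -0.1]
gripper_width: 0.0429
grasp_force: 0.0
```

play_rows --pt "0 0 0 0 0 0" --pt "0 0 0 0 0 0" --pt "0 0 0 0 0 0" --pt "0 0 0 0 0 0" --pt "0 0 0 0 0 0" --pt "0 0 0 0 0 0" --claw 1

```text
clock: 9.5
ee_pos: [0.458, -0.2736, 0.0048]
tcp_rot: [0.708, 0.707, -0.001, -0.001]
contact_force: [-2.0, 1.3, 5.8]
gripper_width: 0.0194
grasp_force: 58.5
```

```bash
python3 go.py 528.5 -67.3 75 0
```

```text
t 9.5 pos [ 0.458  -0.2736  0.0048] yaw -0.07 w 0.0194 F [-1.99  1.27  5.82] 58.50589609821327
delta [20.64  7.01 -7.06] [-0.002  0.001 -0.001] j [ 0.2   0.73  0.32  1.97 -0.44  0.51  0.84]
```

play_rows --pt "0 0 -3 0 0 0" --pt "2 0.6 -6 0 0 0" --pt "6 2 -7 0 0 0" --pt "11 3.7 -7 0 0 0" --pt "15 5.1 -7 0 0 0" --pt "18.5 6.3 -7 0 0 0" --pt "20.5 7 -7 0 0 0" --pt "20.6 7 -7 0 0 0" --pt "20.6 7 -7 0 0 0" --pt "20.6 7 -7 0 0 0"

```text
clock: 10.5
ee_pos: [0.5275, -0.0693, 0.0738]
tcp_rot: [0.708, 0.706, -0.002, -0.001]
contact_force: [0.1, -1.0, -1.0]
gripper_width: 0.019
grasp_force: 59.1
```

```bash
python3 go.py 528.5 -67.3 12 0
```

```text
t 10.5 pos [ 0.5275 -0.0693  0.0738] yaw -0.19 w 0.019 F [ 0.07 -1.02 -1.03] 59.090284870471805
delta [0.21 0.12 6.18] [-0.003  0.002 -0.003] j [-0.28  0.61  0.42  1.97 -0.4   0.64  0.4 ]
```

play_rows --pt "0.1 0.1 2 0 0 0" --pt "0.1 0.1 4 0 0 0" --pt "0.1 0.1 5 0 0 0" --pt "0.1 0.1 5.5 0 0 0" --pt "0.1 0.1 5.7 0 0 0" --pt "0.1 0.1 5.7 0 0 0" --pt "0.1 0.1 5.7 0 0 0" --pt "0.1 0.1 5.7 0 0 0"

```text
clock: 11.3
ee_pos: [0.5294, -0.0666, 0.0172]
tcp_rot: [0.707, 0.707, -0.001, -0.0]
contact_force: [-0.6, -0.7, -0.4]
gripper_width: 0.0191
grasp_force: 59.1
```

```bash
python3 go.py 528.5 -67.3 11.8 0
```

```text
t 11.3 pos [ 0.5294 -0.0666  0.0172] yaw -0.05 w 0.0191 F [-0.57 -0.7  -0.38] 59.0957220364362
delta [-0.07 -0.09  0.54] [-0.002  0.001 -0.001] j [-0.23  0.71  0.36  1.97 -0.46  0.54  0.44]
```

play_rows --pt "-0.1 -0.1 0.3 0 0 0" --pt "-0.1 -0.1 0.5 0 0 0" --pt "-0.1 -0.1 0.55 0 0 0" --pt "-0.1 -0.1 0.55 0 0 0"

```text
clock: 11.7
ee_pos: [0.5279, -0.0677, 0.0118]
tcp_rot: [0.708, 0.707, -0.001, -0.001]
contact_force: [-3.3, 0.1, 9.9]
gripper_width: 0.0194
grasp_force: 60.2
```

play_rows --pt "0 0 0 0 0 0" --pt "0 0 0 0 0 0" --pt "0 0 0 0 0 0" --pt "0 0 0 0 0 0" --claw 0.5

```text
clock: 12.1
ee_pos: [0.5278, -0.0676, 0.011]
tcp_rot: [0.707, 0.707, -0.001, -0.001]
contact_force: [0.4, 0.4, 0.5]
gripper_width: 0.0426
grasp_force: 0.0
```

play_rows --pt "0 0 -2 0 0 0" --pt "0 0 -5 0 0 0" --pt "0 0 -9 0 0 0" --pt "0 0 -13 0 0 0" --pt "0 0 -15 0 0 0" --pt "-6 0 -15 0 0 0" --pt "-10 0 -15 0 0 0" --pt "-10 0 -15 0 0 0" --pt "-10 0 -15 0 0 0"

```text
clock: 13.0
ee_pos: [0.5277, -0.169, 0.1612]
tcp_rot: [0.709, 0.706, -0.002, -0.001]
contact_force: [0.4, 1.8, -0.4]
gripper_width: 0.0425
grasp_force: 0.0
```

```bash
python3 go.py 574 151.7 130 0; python3 - <<'E'
from fit import *
p,d=arm.get_image("side"); cv2.imwrite("pics/s3.png",cv2.resize(p[150:300,280:460,::-1],None,fx=3.5,fy=3.5))
for n in("top","side"):
    d=arm.get_image(n)[1];P=pts(n,d)
    for c in [(.5264,.025),(.5277,-.02),(.528,-.067)]:
        b=(np.hypot(P[...,0]-c[0],P[...,1]-c[1])<.02)&(P[...,2]>.019)&(P[...,2]<.05); print(n,b.sum(),P[b].mean(0).round(4))
E
```

```text
t 13.0 pos [ 0.5277 -0.169   0.1612] yaw -0.26 w 0.0425 F [ 0.41  1.81 -0.4 ] 0.0
delta [32.09  4.49  3.07] [-0.003  0.001 -0.004] j [-0.16  0.51  0.52  1.88 -0.33  0.84  0.51]
top 88 [0.5273 0.0252 0.0259]
top 89 [ 0.5282 -0.0197  0.0262]
top 86 [ 0.5293 -0.0669  0.0265]
side 78 [0.5262 0.0245 0.024 ]
side 83 [ 0.5271 -0.0202  0.024 ]
side 88 [ 0.5282 -0.0682  0.0239]
```

View pics/s3.png

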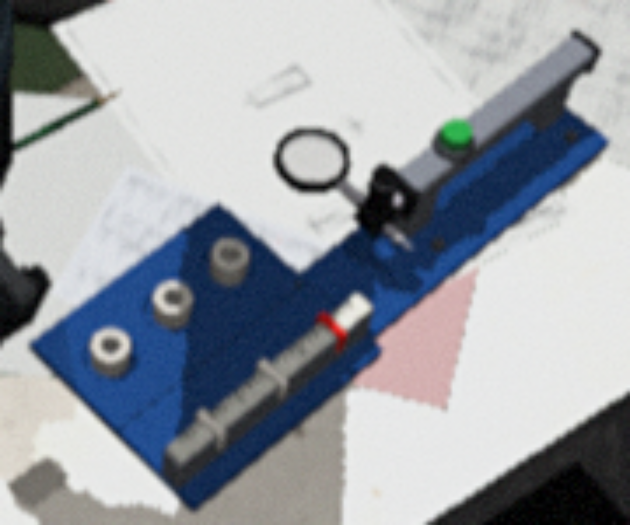

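All three bushes stand seated in a row at crop (110,350), (172,303) and (230,260), and the arm is still in. Next I go over the button with the fingers shut.

play_rows --pt "5 0.8 0 0 0 0" --pt "10 1.5 0 0 0 0" --pt "15 2.3 0 0 0 0" --pt "20 3 0 0 0 0" --pt "25 3.8 0 0 0 0" --pt "29 4.3 0 0 0 0" --pt "31.5 4.5 1 0 0 0" --pt "32 4.5 2.5 0 0 0" --pt "32 4.5 3 0 0 0" --pt "32 4.5 3 0 0 0" --claw 1

```text
clock: 14.15
ee_pos: [0.5724, 0.1508, 0.1297]
tcp_rot: [0.708, 0.706, -0.003, -0.001]
contact_force: [-0.7, -0.3, 0.3]
gripper_width: -0.0001
grasp_force: 0.0
```

play_rows --pt "0 0 1 0 0 0" --pt "0 0 2 0 0 0" --pt "0 0 3 0 0 0" --pt "0 0 3.3 0 0 0" --pt "0 0 3.3 0 0 0"

```text
clock: 14.65
ee_pos: [0.5729, 0.1521, 0.0971]
tcp_rot: [0.708, 0.707, -0.002, -0.001]
contact_force: [0.5, 0.2, -0.6]
gripper_width: 0.0003
grasp_force: 0.0
```

```bash
python3 go.py 574 151.7 77 0
```

```text
t 14.65 pos [0.5729 0.1521 0.0971] yaw -0.08 w 0.0003 F [ 0.55  0.24 -0.58] 0.0
delta [-0.04  0.11  2.01] [-0.004  0.001 -0.001] j [-0.65  0.65  0.44  1.8  -0.38  0.77 -0.02]
```

play_rows --pt "0 0.1 0.8 0 0 0" --pt "0 0.1 1.4 0 0 0" --pt "0 0.1 1.8 0 0 0" --pt "0 0.1 2.0 0 0 0" --pt "0 0.1 2.0 0 0 0" --pt "0 0.1 2.0 0 0 0"

```text
clock: 15.25
ee_pos: [0.5744, 0.1525, 0.0781]
tcp_rot: [0.707, 0.707, -0.001, -0.001]
contact_force: [-0.5, 0.1, 2.0]
gripper_width: 0.0
grasp_force: 1.3
```

```bash
python3 - <<'E'
from fit import *
s=arm.read_state(); print(s["ee_pos"],s["contact_force"])
p,d=arm.get_image("side"); P=pts("side",d)
b=(abs(P[...,0]-.5755)<.02)&(P[...,2]>.08)&(P[...,2]<.1)&(P[...,1]>.02)&(P[...,1]<.11)
print(b.sum(),P[b].mean(0).round(4),P[b].min(0).round(3),P[b].max(0).round(3))
E
```

```text
[0.57442093 0.15251346 0.07810632] [-0.45690344  0.07471445  2.02958447]
78 [0.5751 0.0713 0.092 ] [0.565 0.066 0.081] [0.582 0.081 0.099]
```

play_rows --pt "0 0 0.1 0 0 0" --pt "0 0 0.15 0 0 0" --pt "0 0 0.15 0 0 0" --pt "0 0 0.15 0 0 0"

```text
clock: 15.7
ee_pos: [0.5744, 0.1525, 0.0765]
tcp_rot: [0.707, 0.707, -0.001, -0.001]
contact_force: [0.9, 0.4, 2.6]
gripper_width: 0.0002
grasp_force: 1.6
```

play_rows --pt "0 0 -2 0 0 0" --pt "0 0 -5 0 0 0" --pt "0 0 -6.5 0 0 0" --pt "-4 0.2 -6.5 0 0 0" --pt "-7.5 0.2 -6.5 0 0 0" --pt "-7.5 0.2 -6.5 0 0 0" --pt "-7.5 0.2 -6.5 0 0 0" --claw 0.5

```text
clock: 16.4
ee_pos: [0.5762, 0.0766, 0.1412]
tcp_rot: [0.708, 0.706, -0.001, -0.001]
contact_force: [0.4, -0.3, 0.3]
gripper_width: 0.0426
grasp_force: 0.0
```

```bash
python3 - <<'E'
from fit import *
for n in("top","side"):
    p,d=arm.get_image(n); P=pts(n,d)
    b=(abs(P[...,0]-.5755)<.013)&(P[...,2]>.084)&(P[...,2]<.102)&(P[...,1]>.02)&(P[...,1]<.115)
    print(b.sum(),P[b].mean(0).round(4),np.median(P[b],0),P[b].min(0).round(3),P[b].max(0).round(3))
cv2.imwrite("pics/s4.png",cv2.resize(p[130:300,280:460,::-1],None,fx=3.5,fy=3.5))
E
python3 go.py 575.5 70 73 0
```

```text
75 [0.575  0.067  0.0957] [0.57451179 0.06653795 0.09739124] [0.568 0.06  0.084] [0.583 0.075 0.101]
76 [0.5752 0.0658 0.0933] [0.57514968 0.06554878 0.09523264] [0.566 0.059 0.084] [0.582 0.076 0.099]
t 16.5 pos [0.5762 0.0787 0.141 ] yaw 0.02 w 0.0429 F [ 0.92  0.2  -1.16] 0.0
delta [-0.87 -0.05  6.8 ] [-0.004  0.     0.   ] j [-0.56  0.58  0.47  1.82 -0.34  0.84  0.08]
```

View pics/s4.png

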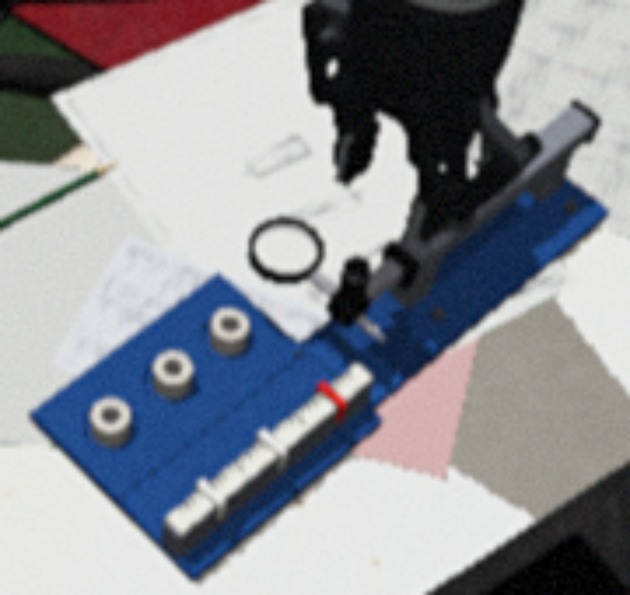

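The arm has sprung out: the knob is at crop (352,280), world about (0.575, 0.0667), with its top at 96 mm. The button looks to be hidden behind the fingers. I'm lowering onto the knob.

play_rows --pt "-1.1 -0.1 0 0 0 0" --pt "-1.1 -0.1 1 0 0 0" --pt "-1.1 -0.1 3 0 0 0" --pt "-1.1 -0.1 5 0 0 0" --pt "-1.1 -0.1 6.3 0 0 0" --pt "-1.1 -0.1 6.8 0 0 0" --pt "-1.1 -0.1 6.8 0 0 0"

```text
clock: 17.2
ee_pos: [0.5748, 0.0664, 0.0728]
tcp_rot: [0.707, 0.707, -0.002, -0.001]
contact_force: [0.1, 0.0, 0.5]
gripper_width: 0.0427
grasp_force: 0.0
```

play_rows --pt "0 0 0 0 0 0" --pt "0 0 0 0 0 0" --pt "0 0 0 0 0 0" --pt "0 0 0 0 0 0" --pt "0 0 0 0 0 0" --pt "0 0 0 0 0 0" --claw 1

```text
clock: 17.8
ee_pos: [0.5746, 0.0664, 0.0744]
tcp_rot: [0.707, 0.707, -0.002, -0.001]
contact_force: [-4.0, -1.3, 5.3]
gripper_width: 0.0145
grasp_force: 58.4
```

```bash
python3 go.py 576 25.5 72 0;python3 - <<'E'
from fit import *
for n in("top","side"):
    p,d=arm.get_image(n)
    hsv=cv2.cvtColor(p,cv2.COLOR_RGB2HSV); H,S,V=[hsv[...,i].astype(int) for i in range(3)]
    roi=np.zeros(H.shape,bool)
    if n=="top": roi[190:300,120:340]=1
    else: roi[150:300,280:460]=1
    print(n,"red",blob(((H<8)|(H>172))&(S>130)&roi,5))
E
```

```text
t 17.8 pos [0.5746 0.0664 0.0744] yaw -0.06 w 0.0145 F [-4.03 -1.31  5.34] 58.41736078262329
delta [-4.09  0.14  0.24] [-0.004  0.    -0.001] j [-0.5   0.67  0.42  1.85 -0.4   0.71  0.15]
top red [(np.int32(24), np.float64(263.7), np.float64(217.4))]
side red [(np.int32(28), np.float64(375.1), np.float64(244.1))]
```

play_rows --pt "-0.5 0.01 0 0 0 0" --pt "-1 0.02 0 0 0 0" --pt "-1.6 0.03 0 0 0 0" --pt "-2.2 0.04 0 0 0 0" --pt "-2.8 0.05 0 0 0 0" --pt "-3.4 0.06 0 0 0 0" --pt "-3.8 0.07 0 0 0 0" --pt "-4.05 0.07 0 0 0 0" --pt "-4.05 0.07 0 0 0 0" --pt "-4.05 0.07 0 0 0 0"

```text
clock: 18.9
ee_pos: [0.5754, 0.0262, 0.0744]
tcp_rot: [0.707, 0.707, -0.001, -0.001]
contact_force: [-5.3, 0.4, 5.7]
gripper_width: 0.0135
grasp_force: 58.5
```

play_rows --pt "0 0 0 0 0 0" --pt "0 0 0 0 0 0" --pt "0 0 0 0 0 0"

```text
clock: 19.2
ee_pos: [0.5753, 0.0263, 0.0744]
tcp_rot: [0.707, 0.707, -0.001, -0.001]
contact_force: [-3.4, 0.6, 6.4]
gripper_width: 0.0137
grasp_force: 58.5
```

```bash
python3 go.py 576 25.9 74 0;python3 - <<'E'
from fit import *
o=[]
for n,(r,c) in dict(top=(170,200),side=(180,310)).items():
    p,d=arm.get_image(n); np.save(f"pics/f_{n}.npy",d); cv2.imwrite(f"pics/f_{n}.png",p[...,::-1])
    o.append(cv2.resize(p[r:r+110,c:c+100,::-1],(400,440),interpolation=cv2.INTER_CUBIC))
cv2.imwrite("pics/f.png",np.hstack(o))
E
```

```text
t 19.2 pos [0.5753 0.0263 0.0744] yaw -0.05 w 0.0137 F [-3.44  0.56  6.38] 58.53759706020355
delta [-0.04  0.07  0.04] [-0.004 -0.    -0.001] j [-0.43  0.67  0.42  1.86 -0.4   0.71  0.21]
```

View pics/f.png

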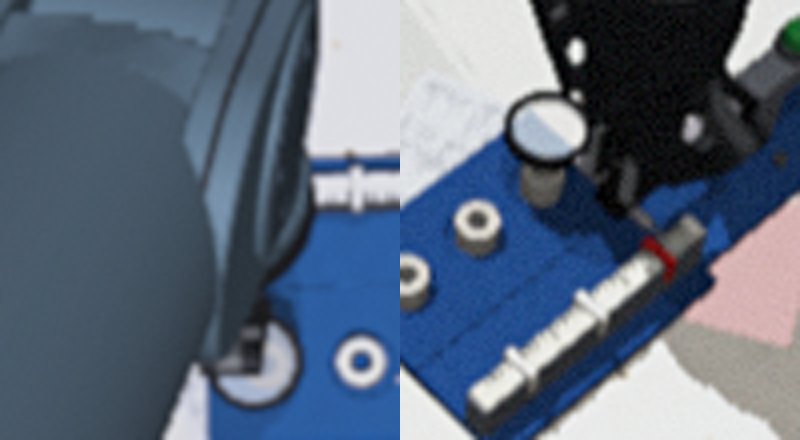

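```bash
python3 - <<'E'
from fit import *
yaw=.0179; t=np.array([.52718,-.02099]); sy=lambda p:(1e3*(np.array([np.cos(yaw),np.sin(yaw)])@(p[:2]-t))).round(1),(1e3*(np.array([-np.sin(yaw),np.cos(yaw)])@(p[:2]-t))).round(1)
print("red top/side",sy(onz("top",263.7,217.4,.044)),sy(onz("side",375.15,244.2,.044)))
print("pointer side",sy(onz("side",373.4,237.6,.054)))
for n,(u,v),r0 in(("top",(264,260),16),("side",(346.5,212.2),16)):
    im=cv2.imread(f"pics/f_{n}.png",0); v0,u0=int(v),int(u)
    w=im[v0-16:v0+17,u0-16:u0+17]; k=(w<75).astype(np.uint8)
    P=np.array([(x+u0-16,y+v0-16) for y,x in zip(*np.nonzero(k)) if 7<np.hypot(x-16,y-16)<13.5],np.float32)
    c=cv2.fitEllipse(P); print(n,len(P),c,sy(onz(n,*c[0],.058)))
    print(" eye",sy(onz(n,u,v,.058)))
E
```

```text
Traceback (most recent call last):
NameError: name 'p' is not defined. Did you mean: 'np'?
```

```bash
python3 - <<'E'
from fit import *
t=np.array([.52718,-.02099,0]); sy=lambda p:(1e3*R.from_euler("z",-.0179).apply(p-t)).round(1)
print("red top/side",sy(onz("top",263.7,217.4,.044)),sy(onz("side",375.15,244.2,.044)))
print("pointer side",sy(onz("side",373.4,237.6,.054)))
for n,(u,v),r0 in(("top",(264,260),16),("side",(346.5,212.2),16)):
    im=cv2.imread(f"pics/f_{n}.png",0); v0,u0=int(v),int(u)
    w=im[v0-16:v0+17,u0-16:u0+17]; k=(w<75).astype(np.uint8)
    P=np.array([(x+u0-16,y+v0-16) for y,x in zip(*np.nonzero(k)) if 7<np.hypot(x-16,y-16)<13.5],np.float32)
    c=cv2.fitEllipse(P); print(n,len(P),c,sy(onz(n,*c[0],.058)))
    print(" eye",sy(onz(n,u,v,.058)))
E
```

```text
red top/side [79.3 46.2 44. ] [82.9 44.3 44. ]
pointer side [73.7 47.2 54. ]
top 230 ((263.9651184082031, 260.439697265625), (22.339126586914062, 24.933300018310547), 29.14960289001465) [-1.1 46.1 58. ]
 eye [-0.3 46.  58. ]
side 209 ((347.01934814453125, 212.36727905273438), (20.452455520629883, 23.63054847717285), 64.49541473388672) [-0.3 47.6 58. ]
 eye [-1.3 47.2 58. ]
```

The lens centre and red clip agree within about 1 mm along the scale: 46.1 against 46.2 mm in the top view, and the side view suggests the lens is slightly short. I'll nudge 0.5 mm, let it settle and hand in.

play_rows --pt "-0.05 0 0 0 0 0" --pt "-0.05 0 0 0 0 0" --pt "-0.05 0 0 0 0 0" --pt "-0.05 0 0 0 0 0" --pt "-0.05 0 0 0 0 0" --pt "-0.05 0 0 0 0 0"

```text
clock: 19.9
ee_pos: [0.5754, 0.0259, 0.0744]
tcp_rot: [0.707, 0.707, -0.001, -0.001]
contact_force: [-4.3, 0.1, 6.8]
gripper_width: 0.0138
grasp_force: 58.6
```

```bash
python3 -c "
from bench import arm
s=arm.read_state(); print(s['clock'],s['ee_pos'],s['grasp_force'])
print(arm.hand_in())"
```

```text
19.9 [0.57537885 0.02594804 0.07437589] 58.576998710632324
the job is handed in; nothing more can be done
None
```

I handed the job in at 19.9 s with both bushes seated, the arm released by the button, and the gripper holding the knob with the pointer within about 1 mm of the red clip by the top camera (the side view was less certain, up to about 3 mm before a last 0.5 mm nudge); hand-in returned no verdict.

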